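# Press home a bronze bushing under its setting cap

### The arm

A 6-joint arm with a two-finger parallel gripper is mounted at the origin on the work surface. World frame = base frame: x ahead of the robot, y to its left, z up, the work surface at z = 0. Lengths are in m, angles in degrees, forces in N, time in s.
With the tool pointing down it reaches from about 0.35 to 0.85 m from the base axis. Payload 8.1 kg.
Tool frame: the origin (TCP) lies midway between the tips of the shut fingers; the grasp point (between the pads) lies 19 mm behind it (robot.hold_point_z is the distance from the TCP to the grasp point, in m); z points along the fingers, y is the line along which they close (so a half turn about z gives the same grasp; the last joint's range is limited). The gripper opens to 93 mm and grips with 3 to 60 N. Pads are 15 mm wide; open, the fingers measure 128 mm over their backs; the gripper's body (75 mm by 188 mm) begins 65 mm behind the grasp point.
Start: joints at [-77.2, 7.471, 85.268, -0, 87.261, -4.893], TCP at [0.182, -0.572, 0.219] pointing down, gripper open.
Joint ranges: [-169.43, 169.43], [-51.17, 129.36], [1.28, 143.12], [-76.62, 256.62], [0, 156.53], [-152.29, 152.29]. Speed limits (degrees/s): [136.94, 136.94, 159.86, 180, 180, 180].

### API

Orientations are given as [roll, pitch, yaw] about the fixed x, y, z axes, in that order (R = Rz(yaw) Ry(pitch) Rx(roll)).
In Python, from station import robot, cams, hand_in gives the robot as it stands. Calls block until the motion is done:
- robot.move_ptp(position, orientation): joint-space move of the TCP to a pose.
- robot.move_linear(position, rot=None, v=0.15): straight line of the TCP; rot=None keeps the orientation; v is the mean speed in m/s.
- robot.goto_joints(angles): joint-space move.
- robot.command_gripper(opening): finger opening in m; the grip force is fixed at half the most; returns when the fingers have stopped.
- robot.dwell(seconds).
- robot.ik(position, orientation): joint angles nearest the present ones, or None.
- cams.capture(name): name is "scene" or "top" or "wrist"; returns a dict with "color" (400x640x3 uint8, red, green, blue), "camera_matrix" (3x3 intrinsics, pixels), "T" (4x4, takes a point from camera to world coordinates). Camera axes: x right, y up, looking along -z (the intrinsics and any distortion apply to the point x, -y, -z); pixel columns grow to the right and rows downward; lengths in m; the calibration is good to about 2 mm. A picture is of the moment at which its call begins. There is no depth.
A pose or a line that the arm cannot do raises robot.MotionError and nothing moves.
- hand_in(): hands the job in; it is judged then, once.
Readings, each from a call of its own:
- robot.current_time_s(): time.
- robot.current_joint_pos(): joint angles.
- robot.current_dq(): joint speeds.
- robot.current_joint_efforts(): joint torques, N m.
- robot.current_ee_pos(): TCP position.
- robot.current_tool_rot(): TCP orientation.
- robot.current_force(): force on the tool from outside, world axes, zero at the start.
- robot.current_wrist_torque(): the same for the moment, N m.
- robot.current_gripper_width(): finger opening in m.
- robot.current_gripper_force(): force on a finger pad.
Only numpy, scipy, OpenCV 4.12 (cv2) and the standard library are available. Lean on these libraries where they do the work, as an engineer would, in place of code of your own. Each camera call takes 0.05 s, during which the arm holds its last target. There are 200 camera calls.

### The job

In the bearing block where the bronze bushing still stands proud, press down on the red-skirted setting cap that sits over it until the bushing's flange is fully home, flush on the block. Then lift the cap off, leaving the bushing home, and stand it upright, skirt down, wholly on the cork mat: set it down, do not drop it. Leave the mallet, the brush and the gouge where they lie.

Things in the scene. Friction and masses are not known exactly. Their poses are not given: they have to be found in the camera images.
- block_bore (a point): Centre of the bore's mouth in the top face of the maple bearing block that still needs work; the block is 130 x 90 x 55 mm, screwed to the bench and cannot move; this point is 55 mm above the bench, z up, x along the block's long side. The bore is upright.
- bushing (a joint): How far the bronze bushing has been pressed in, in m: 0 at the start (flange underside 24 mm above the block), 0.024 fully home (flange flat on the block, hard stop). It slides only straight down or up in the bore; the tight fit resists with about 8 N all along and it stays wherever it is left, not springing back.
- bushing_top (a point): Centre of the top face of the bronze bushing's flange, z up. The flange is a ring 50 mm in diameter and 11 mm thick, with a 28 mm hole; below it the sleeve is 40 mm in diameter. At the start it is covered by the cap.
- cap_mid (a point): Centre, half-way up, of the loose wooden setting cap (about 0.1 kg, 70 mm tall, z up along its axis). Its flat top is 35 mm above this point. The plain round wooden stem, 40 mm in diameter, runs from 9 mm below this point to the top; its middle is 13 mm above this point. At the start the cap sits on the bushing, its underside 27 mm above the block; 3 mm with the bushing home.
- cap: The same cap; origin at the centre of its underside, 35 mm below point cap_mid; z up along its axis. From the underside up: a hollow red skirt, outer diameter 64 mm, inner 55 mm, 8 mm deep, which fits loosely over the bushing's flange; solid red to 20 mm; tapering to 52 mm diameter at 26 mm; then the stem up to 70 mm.
- mat: Square cork mat, 120 x 120 x 6 mm, fixed to the bench; origin at the centre of its underside on the bench, x and y along its sides. Its top is 6 mm above the bench.
- done_block_bore (a point): The same point on a second, equal bearing block whose bushing is already home and has no cap, fixed: nothing to do there. It stands 66 mm tall over its flange.
- mallet_mid (a point): Middle of a wooden mallet lying on the bench, 230 mm long along its x, 70 mm high at the head (+x). Bystander.
- brush_mid (a point): Middle of a straw hand brush lying on the bench, 190 mm long along its x, 24 mm high. Bystander.
- gouge_mid (a point): Middle of a carving gouge lying on the bench, 200 mm long along its x, 22 mm high. Bystander.
Not all that is in view belongs to the job. What is shaped like the cap but green or purple is not meant.

How it is judged (in metres and radians):
On the way:
1. the bushing is pressed home with the cap still on it (value of joint bushing above 0.022 m and horizontal distance between cap_mid and bushing_top below 0.01 m and distance between cap_mid and bushing_top below 0.04 m), for 0.2 s.
At the end, for the whole second after the job is handed in: The bushing is within 2 mm of fully home; the cap stands upright (within 0.12 rad), skirt down and at rest on the cork mat, its centre within 30 mm of the mat's centre along each side (value of joint bushing above 0.022 m and x of cap_mid in the frame of mat between -0.03 and 0.03 m and y of cap_mid in the frame of mat between -0.03 and 0.03 m and angle between cap's own z axis and vertical below 0.12 rad and height (world z) of cap_mid between 0.037 and 0.047 m and linear speed of cap below 0.02 m/s); the robot touches nothing.
It fails at once if the cap is dropped (falls free faster than 0.6 m/s, from about 20 mm or more) (linear speed of cap above 0.6 m/s and contact force between the fingers and cap below 0.1 N).
It fails at once if the mallet, brush or gouge is moved more than 30 mm (distance of any of mallet_mid, brush_mid, gouge_mid from where it was at the start of the episode above 0.03 m).
It also fails if it takes over 54 s, if anything falls off the work surface, if the arm or the gripper's body presses on something with over 40 N, if the wrist force passes 120 N, or if a joint passes its speed limit or range.

## Working session

There is one attempt and no reset: what is moved stays moved. The work goes in short steps, each a Python script; the robot and the scene stay as the last script left them, time stands still between calls to the robot, and variables do not carry over. Pictures are saved under pics/ and viewed, at most 10 in all, crops included, and the job is handed in when it is done.

```bash
mkdir -p pics; ls
python3 - <<'E'
from station import robot, cams
import cv2,numpy as np
for n in ("scene","top"):
    c=cams.capture(n); cv2.imwrite(f"pics/{n}0.png",c["color"][:,:,::-1]); print(n,c["camera_matrix"].round(1).tolist(),c["T"].round(3).tolist(),[k for k in c])
E
```

```text
pics
scene [[433.1, 0.0, 325.3], [0.0, 433.1, 201.6], [0.0, 0.0, 1.0]] [[-0.688, -0.477, 0.548, 1.094], [0.726, -0.432, 0.535, 0.549], [-0.019, 0.766, 0.643, 0.68], [0.0, 0.0, 0.0, 1.0]] ['color', 'camera_matrix', 'T']
top [[451.9, 0.0, 319.4], [0.0, 451.9, 197.9], [0.0, 0.0, 1.0]] [[-0.009, 0.989, -0.146, 0.434], [-1.0, -0.013, -0.027, 0.063], [-0.028, 0.145, 0.989, 1.093], [0.0, 0.0, 0.0, 1.0]] ['color', 'camera_matrix', 'T']
```

View pics/scene0.png

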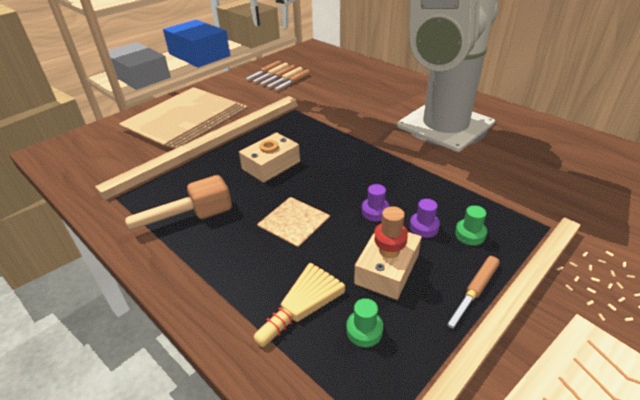

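View pics/top0.png

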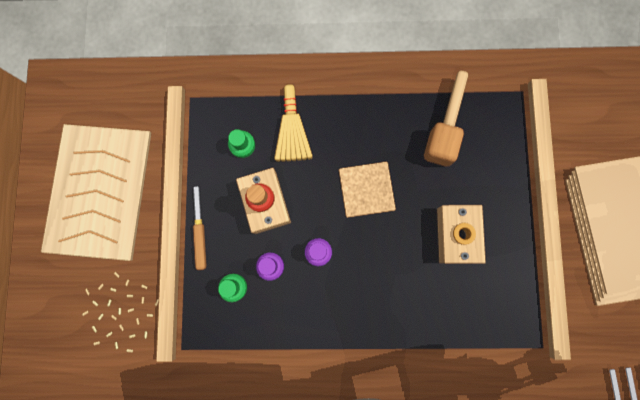

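The top view shows, at (column, row), these candidates:
- Red-skirted cap with a wooden stem at (259,197), on the block at (263,200).
- Purple caps at (270,266) and (318,251).
- Green caps at (232,288) and (241,143).
- The finished block at (463,233), with no cap.
- The mat at (367,190).

I choose the red one, which the scene view also shows at (391,235). Next I'll check it in a crop and measure.

```bash
cat > h.py <<'E'
import cv2,numpy as np
def ray(c,uv,z):
    K,T=c["camera_matrix"],c["T"]
    d=np.linalg.inv(K)@[uv[0],uv[1],1]; d=T[:3,:3]@(d*[1,-1,-1]); o=T[:3,3]
    return o+d*(z-o[2])/d[2]
def proj(c,p):
    T=c["T"]; q=(T[:3,:3].T@(np.array(p)-T[:3,3]))*[1,-1,-1]; q=c["camera_matrix"]@q; return q[:2]/q[2]
def red(c): 
    h=cv2.cvtColor(c["color"],cv2.COLOR_RGB2HSV); m=((h[...,0]<6)|(h[...,0]>174))&(h[...,1]>170)&(h[...,2]>70)
    return m.astype(np.uint8)
def biggest(m):
    return max(cv2.findContours(m,cv2.RETR_EXTERNAL,cv2.CHAIN_APPROX_NONE)[0],key=cv2.contourArea)
E
python3 - <<'E'
from station import cams
from h import *
t=cams.capture("top"); s=cams.capture("scene")
# mat
m=np.zeros((400,640),np.uint8); h=cv2.cvtColor(t["color"],cv2.COLOR_RGB2HSV)
m[150:228,328:408]=(h[150:228,328:408,2]>90)
r=cv2.minAreaRect(biggest(m)); b=cv2.boxPoints(r)
P=np.array([ray(t,q,.006) for q in b]); print("mat",P.mean(0),np.diff(P,axis=0).round(3).tolist())
# block top
m[:]=0; hb=cv2.GaussianBlur(h[...,2],(3,3),0); m[160:240,228:300]=hb[160:240,228:300]>110
b=cv2.minAreaRect(biggest(m)); print("block rect",b)
for n,c in(("top",t),("scene",s)):
    k=biggest(red(c)); e=cv2.minEnclosingCircle(k); print(n,"red",e,cv2.boundingRect(k), ray(c,e[0],.095))
a=cv2.resize(t["color"][150:250,210:310],(400,400),interpolation=cv2.INTER_CUBIC)
d=cv2.resize(s["color"][195:305,335:445],(400,400),interpolation=cv2.INTER_CUBIC)
cv2.imwrite("pics/crop.png",np.hstack([a,d])[:,:,::-1])
E
```

```text
mat [ 0.61529696 -0.02251641  0.006     ] [[0.017, -0.124, 0.0], [-0.123, -0.014, 0.0], [-0.017, 0.122, 0.0]]
block rect ((262.54132080078125, 200.1376190185547), (58.23583984375, 41.18653106689453), 73.3007583618164)
top red ((259.5, 197.5), 13.729630470275879) (246, 184, 28, 28) [0.58382968 0.2247028  0.095     ]
scene red ((383.5, 236.0), 11.926960945129395) (375, 225, 17, 23) [0.59532462 0.21491178 0.095     ]
```

View pics/crop.png

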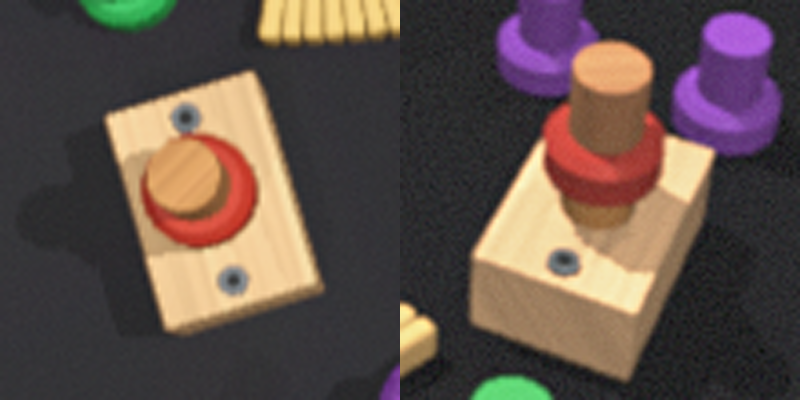

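The crop confirms the choice: a red skirt with a wooden stem, over the proud bronze sleeve. The stem top is at top-view (256.2,194) and scene (393.3,213.7), and the screw midpoint is at top-view (262.1,199.7). I'll cross-check these positions and then hover with the wrist camera.

Run:
```python
from station import robot,cams
from h import *
t=cams.capture("top"); s=cams.capture("scene")
a=ray(t,(256.2,194),.152); b=ray(s,(393.3,213.7),.152); d=ray(t,(262.1,199.7),.055)
print(a,b,d, robot.current_tool_rot(), robot.hold_point_z)
p=(a+b+d)/3
for yaw in (0,16,45,90,106,-90,-74,180):
    q=robot.ik([p[0],p[1],.25],[180,0,yaw]); print(yaw,None if q is None else np.round(q,0))
```

```text
[0.582868   0.22256747 0.152     ] [0.58582863 0.2252124  0.152     ] [0.58456298 0.22504208 0.055     ] [-1.79963012e+02 -2.69218106e-03  1.76914393e+01] 0.0188
0 [ 16.  11.  78.  -0.  91. 106.]
16 [16. 11. 78. -0. 91. 90.]
45 [16. 11. 78. -0. 91. 61.]
90 [16. 11. 78. -0. 91. 16.]
106 [16. 11. 78. -0. 91.  0.]
-90 None
-74 None
180 [ 16.  11.  78.   0.  91. -74.]
```

Run:
```python
from station import robot,cams
from h import *
x,y=.5844,.2243; R=[180,0,106]
robot.move_ptp([x,y,.25],R)
robot.move_linear([x,y,.113],v=.12)
print(robot.current_time_s(),robot.current_force())
robot.command_gripper(.036); robot.dwell(.2)
print(robot.current_gripper_width(),robot.current_gripper_force(),robot.current_force())
for dz in (.004,.012,.018,.021,.0225,.0235):
    robot.move_linear([x,y,.113-dz],v=.03); f=robot.current_force(); print(dz,f.round(1) if hasattr(f,'round') else f,robot.current_ee_pos()[2],robot.current_gripper_width())
    if abs(f[2])>20: break
s=cams.capture("scene"); cv2.imwrite("pics/s1.png",cv2.resize(s["color"][150:330,280:520],(800,600))[:,:,::-1]); print(robot.current_time_s())
```

```text
4.7167 [0.85642304 0.21525982 0.19107282]
0.03916740593399735 29.999897957313806 [ 0.51478069 -0.24673563  0.69518277]
0.004 [ 1.2 -0.2  1.1] 0.1091044882872544 0.03948994923929665
0.012 [1.8 0.7 1.1] 0.10084385417784725 0.03941265918900756
0.018 [1.1 0.2 0.2] 0.09477490553481745 0.03929052440389489
0.021 [2.1 0.2 1.7] 0.091930546202766 0.039562371971177936
0.0225 [0.6 0.7 3. ] 0.09054365097584303 0.0398923858659884
0.0235 [1.8 0.4 3.7] 0.08955740631121789 0.039509646478139565
7.6583
```

View pics/s1.png

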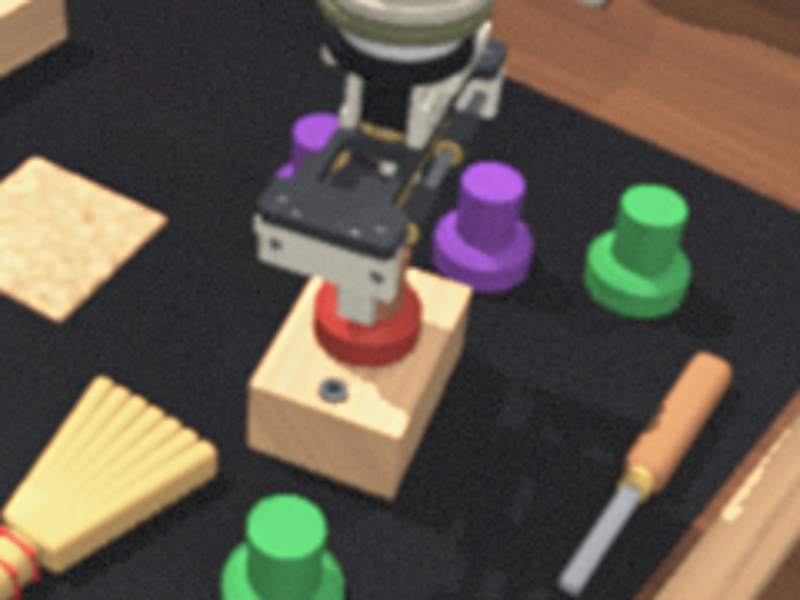

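The skirt now sits close to the block at crop pixel (367,320), so the cap went down with the fingers. I'll push on until the hard stop shows in the force reading.

Run:
```python
from station import robot,cams
from h import *
x,y=.5844,.2243
for z in (.0885,.0875,.0865,.0855):
    robot.move_linear([x,y,z],v=.02); f=robot.current_force(); print(z,np.round(f,1),robot.current_ee_pos()[2],robot.current_gripper_width())
    if f[2]>25: break
robot.dwell(.4); print(robot.current_force(),robot.current_time_s())
s=cams.capture("scene"); k=biggest(red(s)); print(cv2.boundingRect(k),[proj(s,[x,y,q]) for q in (.058,.062)])
cv2.imwrite("pics/s2.png",cv2.resize(s["color"][210:300,340:460],(800,600),interpolation=cv2.INTER_CUBIC)[:,:,::-1])
```

```text
0.0885 [-1.7 -0.5  6.2] 0.08885379859852884 0.039483815677054945
0.0875 [-4.4 -1.  12.4] 0.08884804738378517 0.03964740222905848
0.0865 [-7.5 -3.1 18.7] 0.08879251493827764 0.03956008534376134
0.0855 [-11.8  -4.5  25.3] 0.08877400692257215 0.0393203068531133
[-10.57341419  -4.53385386  25.20343892] 9.0583
(375, 236, 16, 24) [array([389.42844885, 248.7912634 ]), array([389.58461126, 247.37552264])]
```

View pics/s2.png

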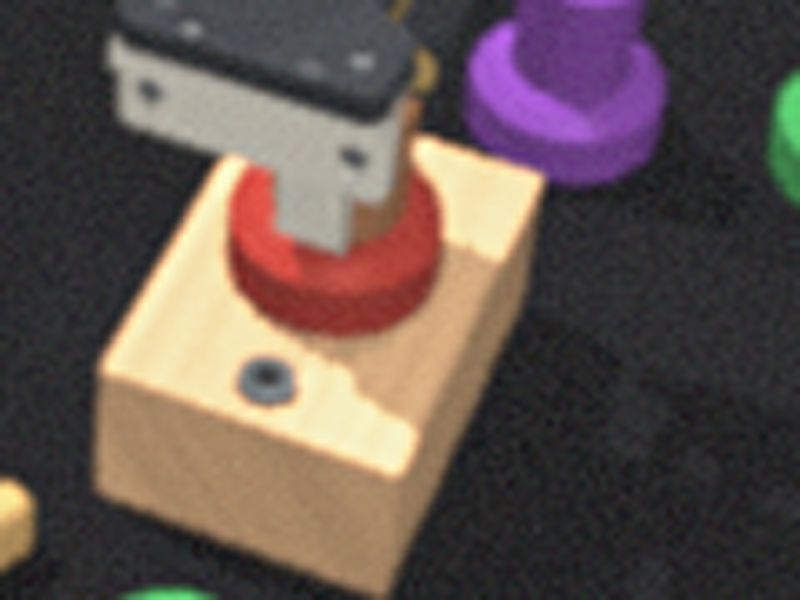

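The position stops dead at z = 0.0888 while the force climbs to 25 N, so the bushing is home after 24.2 mm of travel. The picture shows the skirt, at (335,240), sitting just over the block. I'll lift now and check the bushing.

Run:
```python
from station import robot,cams
from h import *
x,y=.5844,.2243
robot.move_linear([x,y,.0888],v=.02); robot.dwell(.2); print(robot.current_force())
robot.move_linear([x,y,.10],v=.03); print(robot.current_force())
robot.move_linear([x,y,.19],v=.1)
mx,my=.6153,-.0225
robot.move_linear([mx,my,.19],v=.15); robot.move_linear([mx,my,.06],v=.1)
print(robot.current_gripper_width(),robot.current_force(),robot.current_time_s())
s=cams.capture("scene"); w=cams.capture("wrist")
cv2.imwrite("pics/s3.png",cv2.resize(s["color"][150:330,230:470],(800,600),interpolation=cv2.INTER_CUBIC)[:,:,::-1])
```

```text
[-2.14172085 -0.7185563   8.21544615]
[-0.44280046  0.21360899 -0.99964399]
0.03957878704530161 [ 0.10610461 -0.17329216 -0.67518831] 14.4583
```

View pics/s3.png

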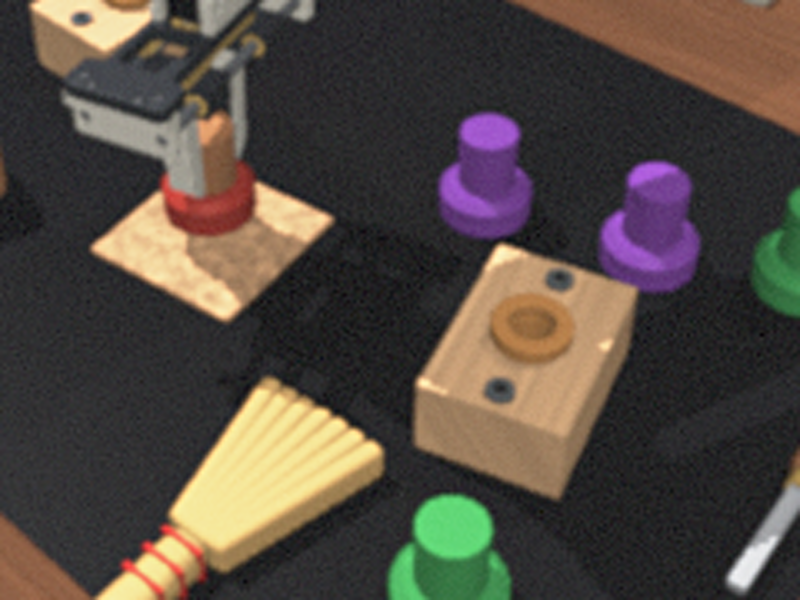

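The bushing flange at (532,327) is flat on the block, and the cap hangs upright over the mat at (210,195). Setting it down.

Run:
```python
from station import robot,cams
from h import *
mx,my=.6153,-.0225
for z in (.042,.039,.038,.0373,.0367,.0361,.0355,.0349):
    robot.move_linear([mx,my,z],v=.02); f=robot.current_force(); p=robot.current_ee_pos(); print(z,p[2],np.round(f,1))
    if f[2]>3: break
robot.dwell(.2); robot.command_gripper(.093); robot.dwell(.3)
robot.move_linear([mx,my,.2],v=.1); robot.move_ptp([.45,-.2,.25],[180,0,106])
s=cams.capture("scene"); t=cams.capture("top"); k=biggest(red(t)); e=cv2.minEnclosingCircle(k); print(e,ray(t,e[0],.02),robot.current_time_s())
a=cv2.resize(s["color"][180:255,240:340],(533,400),interpolation=cv2.INTER_CUBIC); b=cv2.resize(t["color"][155:225,335:405],(267,400))
cv2.imwrite("pics/s4.png",np.hstack([a,b])[:,:,::-1])
```

```text
0.042 0.042172960552392336 [-0.9 -0.1 -1.2]
0.039 0.03878033917743202 [-0.2 -0.6 -1.2]
0.038 0.0379080237770308 [ 0.3  0.2 -1.5]
0.0373 0.03726438661506029 [-1.1  0.6 -0.4]
0.0367 0.03695354650911338 [-1.1 -0.2  1. ]
0.0361 0.036923925346764835 [-4.1  0.7  6.2]
((366.8888854980469, 187.88888549804688), 13.060739517211914) [ 0.61487646 -0.02181009  0.02      ] 21.2667
```

View pics/s4.png

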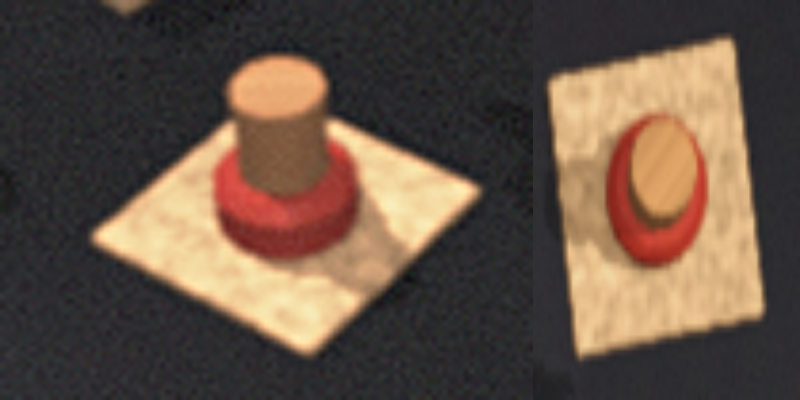

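The cap stands upright at the mat's centre, at (287,190) in the left view and (657,190) in the right, and the gripper is clear of it.

```bash
python3 -c "
from station import hand_in
print(hand_in())"
```

```text
the job is handed in; nothing more can be done
None
```

The job is handed in with no verdict shown: the bushing is home and flush on the block, the red cap stands upright about 1 mm from the mat's centre, the mallet, brush and gouge were not touched, and it took about 21 s.

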